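Lay out the patio table: pot, jar and tumbler in a row

TASK

Please lay out the patio table in a row: stand the succulent pot in the middle of the terracotta saucer, the steel tumbler in the middle of the square cork coaster, and the glass jar on the bare table midway on the straight line between those two. Put the wooden lid on the jar so that it sits flat on the rim with its plug in the mouth. Keep everything upright and leave the trowel, the empty clay pot and the sunscreen bottle where they are.

Things in the scene. Friction and masses are not known exactly. Their poses are not given: they have to be found in the camera images.
- pot: White ceramic plant pot with a green succulent rosette, loose, about 220 g. Round: foot 52 mm across, tapering out to a plain upright collar 64 mm across from 42 to 64 mm above its underside (the grip); the plant, 54 mm across, reaches 92 mm. Origin: centre of the underside; z up along its axis.
- tumbler: Brushed stainless steel tumbler with a closed black clip-on lid, loose, about 280 g. Straight cylinder 64 mm across, steel up to 118 mm, then the lid 65 mm across; its clip tops out at 132 mm. Solid and closed; grip it by the steel sides. Origin: centre of the underside; z up along its axis.
- jar: Open clear glass jar, loose, about 200 g. Straight cylinder 60 mm across, 85 mm high, 4 mm wall, so the mouth is 52 mm across. Origin: centre of the underside; z up along its axis.
- jar_lid: Pale wooden jar lid, loose, 60 g, at the start standing plug down on the table. From below: plug 40 mm across, 10 mm high; disc 66 mm across, from 10 to 20 mm; round knob 22 mm across, from 20 to 45 mm (the grip). Origin: centre of the plug underside; z up. Seated, the disc lies on the rim and this origin is 75 mm above that of the jar; the plug has 6 mm play all round.
- saucer: Terracotta saucer, fixed to the table: 110 mm across, rim 12 mm high, floor 5 mm above the table and about 90 mm across. Origin: centre of the underside, at table height; its y axis is the line through the centre of the coaster (the coaster may lie to +y or -y).
- coaster: Square cork coaster, fixed to the table: 95 x 95 mm, 8 mm thick. Origin: centre of the underside, at table height. Its centre is always 240 mm from the saucer's; the bare table between them is where the jar goes.
- trowel: Green plastic hand trowel lying on the table beyond the row (far side from the robot), loose: 225 mm long, 56 mm wide, 26 mm high. A bystander: leave it. Origin: about its middle, at table height; x runs from handle to blade tip.
- clay_pot: Small empty terracotta pot, loose, 72 mm across at the rim, 62 mm high. A bystander: leave it. Origin: centre of the underside; z up.
- sunscreen: White plastic bottle with a grey cap, loose, 52 mm across, 140 mm high. A bystander: leave it. Origin: centre of the underside; z up.
- fan: Small desk fan with an aluminium base and a wire cage, fixed to the table at its left (+y) side: base 130 mm across, cage 170 mm across, 272 mm high in all. An obstacle only. Origin: centre of the base's underside; it blows along its -x.
Mind the look-alikes: they are no part of the job. There is more than one size of the saucer; the job needs the largest.

How it is judged (in metres and radians):
At the end, for the whole second after the job is handed in: Pot on the saucer floor and tumbler on the coaster, each within 13 mm of centre; jar on the table within 15 mm of the line through both centres and within 135 mm of each (240 mm apart); lid seated flat on the jar (height within 4 mm); all upright within 0.12 rad, released, at rest (horizontal distance between pot and saucer below 0.013 m and height (world z) of pot below 0.009 m and horizontal distance between tumbler and coaster below 0.013 m and height (world z) of tumbler between 0.005 and 0.012 m and horizontal distance between jar and saucer below 0.135 m and horizontal distance between jar and coaster below 0.135 m and x of jar in the frame of saucer between -0.015 and 0.015 m and height (world z) of jar below 0.004 m and horizontal distance between jar_lid and jar below 0.009 m and z of jar_lid in the frame of jar between 0.071 and 0.079 m and angle between each of pot, tumbler, jar, jar_lid's own z axis and vertical below 0.12 rad and linear speed of each of pot, tumbler, jar, jar_lid below 0.02 m/s and angular speed of each of pot, tumbler, jar, jar_lid below 0.2 rad/s); the robot touches nothing.
It fails at once if the trowel is shifted by more than 20 mm (distance of trowel from where it was at the start of the episode above 0.02 m).
It fails at once if the empty clay pot is shifted by more than 20 mm (distance of clay_pot from where it was at the start of the episode above 0.02 m).
It fails at once if the sunscreen bottle is shifted by more than 20 mm (distance of sunscreen from where it was at the start of the episode above 0.02 m).
It fails at once if the pot, tumbler, jar or jar lid is tipped over (more than about 45 degrees) (angle between any of pot, tumbler, jar, jar_lid's own z axis and vertical above 0.8 rad).
It also fails if it takes over 115 s, if anything falls off the work surface, if the arm or the gripper's body presses on something with over 40 N, if the wrist force passes 120 N, or if a joint passes its speed limit or range.

ROBOT

A 6-joint arm with a two-finger parallel gripper is mounted at the origin on the work surface. World frame = base frame: x ahead of the robot, y to its left, z up, the work surface at z = 0. Lengths are in m, angles in degrees, forces in N, time in s.
With the tool pointing down it reaches from about 0.35 to 0.875 m from the base axis. Payload 4.2 kg.
Tool frame: the origin (TCP) lies midway between the tips of the shut fingers; the grasp point (between the pads) lies 19 mm behind it; z points along the fingers, y is the line along which they close (so a half turn about z gives the same grasp; the last joint's range is limited). The gripper opens to 87 mm and grips with 3 to 60 N. Pads are 19 mm wide; open, the fingers measure 117 mm over their backs; the gripper's body (75 mm by 190 mm) begins 51 mm behind the grasp point.
Start: joints at [91.937, 22.042, 0.453, 0, -68.411, -14.817], TCP at [0.139, 0.609, 0.223] pointing down, gripper open.
Joint ranges: [-179.83, 179.83], [-69.29, 118.12], [-61.27, 80.66], [-181.25, 117.63], [-171.15, -9.14], [-177.46, 177.46]. Speed limits (degrees/s): [159.86, 159.86, 180, 180, 180, 180].

INTERFACE

Orientations are given as [roll, pitch, yaw] about the fixed x, y, z axes, in that order (R = Rz(yaw) Ry(pitch) Rx(roll)).
In Python, from workcell import env gives the robot as it stands. The module is installed in compiled form; this text tells all that it offers. Calls block until the motion is done:
- env.goto(position, orientation): joint-space move of the TCP to a pose.
- env.move_straight(position, rotation=None, rate=0.15, force_limit=None): straight line of the TCP; rotation=None keeps the orientation; rate is the mean speed in m/s. With force_limit (N) it stops when the force on the tool has changed by that much, and returns True; else False.
- env.set_joints(angles): joint-space move.
- env.gripper_to(opening, grasp_force=None): opening from 0.0 (shut) to 1.0 (fully open); grasp_force is the grip in N (None keeps the last); returns when the fingers have stopped.
- env.dwell(seconds).
- env.inverse_kinematics(position, orientation): joint angles nearest the present ones, or None.
- env.read_state(): the state.
- env.grab_frame(name): name is "side" or "top"; returns a dict with "image" (384x512x3 uint8, blue, green, red), "fx", "fy", "cx", "cy" (pixels), "position" and "orientation" of the camera in the world. Camera axes: x right, y up, looking along -z (the intrinsics and any distortion apply to the point x, -y, -z); pixel columns grow to the right and rows downward; lengths in m; the calibration is good to about 2 mm. A picture is of the moment at which its call begins. There is no depth.
A pose or a line that the arm cannot do raises env.Unreachable and nothing moves.
- env.close_job(): hands the job in; it is judged then, once.
Trained networks look in a picture, given as the dict that the camera call returned (one of the last four; its "shot" number tells which), for a name from the list of things; names that differ only in an ending like _2 or _b are one class to them, and where a whole thing is asked for, a point or a joint stands for the part that bears it (a point fixed in the world has none). Each returns a list of dicts, best first, with "score" (0 to 1); they miss things now and then, are a little off and sometimes report something else, mostly with a low value. They report only what shows in the picture. A call takes as long as a camera call. They do not tell look-alikes from the thing itself.
- env.search_frame(picture, thing): "xyz" ([x, y, z] in m, in world coordinates, good to about 4 mm: the middle of the surface that is visible of it).
- env.trace(picture, thing): "mask" (384x512 bool, what is visible of it).
The state is a dict: "clock": time; "joint_positions": joint angles; "qvel": joint speeds; "joint_torque": joint torques, N m; "position": TCP position; "tool_rot": TCP orientation; "force": force on the tool from outside, world axes, zero at the start; "wrist_torque": the same for the moment, N m; "opening": opening from 0.0 (shut) to 1.0 (fully open); "finger_force": force on a finger pad.
Only numpy, scipy, OpenCV 4.12 (cv2) and the standard library are available. Lean on these libraries where they do the work, as an engineer would, in place of code of your own. Each camera call takes 0.05 s, during which the arm holds its last target. There are 200 camera calls.

## Working session

There is one attempt and no reset: what is moved stays moved. The work goes in short steps, each a Python script; the robot and the scene stay as the last script left them, time stands still between calls to the robot, and variables do not carry over. Pictures are saved under pics/ and viewed, at most 14 in all, crops included, and the job is handed in when it is done.

```bash
mkdir -p pics
python3 - <<'E'
from workcell import env
import cv2
for n in("side","top"):
    f=env.grab_frame(n);cv2.imwrite(f"pics/{n}0.png",f["image"])
    print(n,{k:v for k,v in f.items() if k!="image"})
    for t in "pot tumbler jar jar_lid saucer coaster trowel clay_pot sunscreen fan".split():
        print(t,[(round(d["score"],2),[round(float(v),3) for v in d["xyz"]]) for d in env.search_frame(f,t)])
print(env.read_state())
E
```

```text
side {'fx': 446.6162312775096, 'fy': 446.6162312775096, 'cx': 252.03642409241925, 'cy': 199.56161303356978, 'position': array([0.42272011, 1.29036891, 0.89820911]), 'orientation': array([  53.60263043,   -0.21958068, -171.79003653]), 'shot': 1}
pot [(0.63, [0.37, -0.282, 0.058])]
tumbler [(0.86, [0.567, -0.318, 0.078])]
jar [(0.73, [0.386, 0.303, 0.055])]
jar_lid [(0.73, [0.54, 0.329, 0.015]), (0.21, [0.39, 0.302, 0.056])]
saucer [(0.73, [0.678, 0.156, 0.001]), (0.66, [0.551, 0.076, 0.003]), (0.6, [0.432, -0.054, 0.001])]
coaster [(0.93, [0.594, -0.15, 0.004])]
trowel [(0.73, [0.777, 0.081, 0.012])]
clay_pot [(0.56, [0.721, -0.27, 0.047])]
sunscreen [(0.76, [0.721, 0.317, 0.076])]
fan [(0.74, [0.485, 0.602, 0.168])]
top {'fx': 355.163883671866, 'fy': 355.163883671866, 'cx': 256.02500269801305, 'cy': 196.78245498387264, 'position': array([0.33632812, 0.12396603, 1.26298334]), 'orientation': array([ 12.51279739,  -0.12118698, -89.36964444]), 'shot': 2}
pot [(0.64, [0.377, -0.296, 0.063])]
tumbler [(0.78, [0.568, -0.331, 0.123])]
jar [(0.61, [0.391, 0.283, 0.021]), (0.47, [0.567, -0.332
[... 398 characters left out ...]
577, 0.178])]
{'clock': 1.1, 'joint_positions': array([ 9.19367255e+01,  2.20417873e+01,  4.52513366e-01,  5.32528252e-04,
       -6.84114783e+01, -1.48174249e+01]), 'qvel': array([-0.08154226, -0.00637192, -0.03459705,  0.04463026, -0.00294948,
       -0.0413346 ]), 'joint_torque': array([ 2.58069893e-03, -3.90479457e+01,  1.87625778e+01,  4.22412604e+00,
        1.55066693e-02, -2.00334546e-05]), 'position': array([0.13929186, 0.60925802, 0.22254955]), 'tool_rot': array([ 1.79999399e+02, -6.71081922e-04, -1.28805035e+01]), 'force': array([-0.06868208,  0.1896623 , -0.00651002]), 'wrist_torque': array([0.02429299, 0.02850322, 0.03305849]), 'finger_force': 0.0, 'opening': 0.9985435411843946}
```

View pics/side0.png

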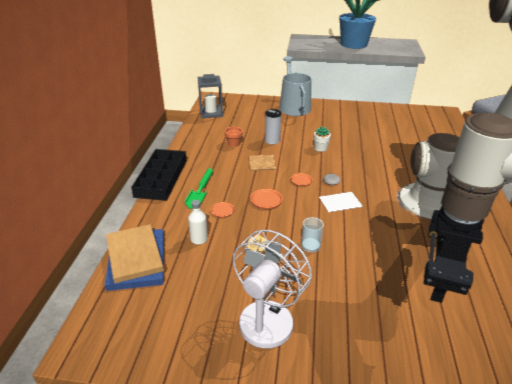

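View pics/top0.png

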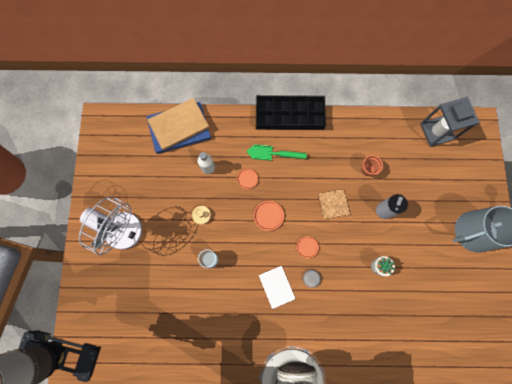

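```bash
cat > h.py <<'E'
from workcell import env
import cv2, numpy as np
from scipy.spatial.transform import Rotation as R
from scipy.optimize import least_squares
P=dict(pot=[(26,0),(32,42),(32,64),(27,80),(15,90)],tumbler=[(32,0),(32.5,118),(32.5,126)],jar=[(30,0),(30,85)],
 jar_lid=[(20,0),(33,10),(33,20),(11,45)],saucer=[(45,0),(55,12)],coaster=None,clay_pot=[(25,0),(36,50),(36,62)],sunscreen=[(26,0),(26,100),(12,140)])
a=np.linspace(0,2*np.pi,60)
def pts(t):
    if t=="coaster": return np.array([[.0535*np.cos(b),.0535*np.sin(b),.006] for b in a])
    return np.array([[r*np.cos(b)/1e3,r*np.sin(b)/1e3,z/1e3] for r,z in P[t] for b in a])
def proj(f,p):
    c=R.from_euler("xyz",f["orientation"],degrees=True).inv().apply(p-f["position"])
    return np.c_[f["cx"]+f["fx"]*c[:,0]/-c[:,2],f["cy"]-f["fy"]*c[:,1]/-c[:,2]]
def cen(p):
    h=cv2.convexHull(p.astype(np.float32));m=cv2.moments(h);return np.array([m["m10"],m["m01"]])/m["m00"],m["m00"]
def locate(fs,t,guess,z=0):
    obs=[]
    for f in fs:
        g=proj(f,np.array([[*guess,z+.01]]))[0];best=None
        for d in env.trace(f,t):
            n,l,s,_=cv2.connectedComponentsWithStats(d["mask"].astype(np.uint8))
            if n<2: continue
            k=1+np.argmax(s[1:,4]);m=l==k
            q=np.argwhere(m)[:,::-1]
            q=np.concatenate([q+o for o in([-.5,-.5],[.5,.5],[.5,-.5],[-.5,.5])])
            c,A=cen(q)
            if np.hypot(*(c-g))<40 and (best is None or np.hypot(*(c-g))<np.hypot(*(best[0]-g))): best=(c,A,d["score"])
        if best: obs.append((f,)+best)
    if not obs: return None
    M=pts(t)+[0,0,z]
    fun=lambda x:np.concatenate([cen(proj(f,M+[*x,0]))[0]-c for f,c,_,_ in obs])
    r=least_squares(fun,guess,diff_step=1e-3)
    return r.x,[np.round(v,1).tolist() for v in r.fun.reshape(-1,2)],[round(A/cen(proj(f,M+[*r.x,0]))[1],2) for f,_,A,_ in obs]
E
python3 - <<'E'
from h import *
s,t=env.grab_frame("side"),env.grab_frame("top")
G=dict(pot=(.377,-.29),tumbler=(.567,-.33),jar=(.39,.29),jar_lid=(.54,.32),saucer=(.55,.077),coaster=(.593,-.155),clay_pot=(.73,-.29),sunscreen=(.715,.3))
for k,g in G.items():
    for fs in([s],[t],[s,t]):print(k,len(fs),locate(fs,k,g))
i=s["image"][210:290,210:330];cv2.imwrite("pics/crop.png",cv2.resize(i,None,fx=5,fy=5))
E
```

```text
pot 1 None
pot 1 (array([ 0.37398065, -0.30485922]), [[0.0, 0.0]], [1.07])
pot 2 (array([ 0.37398065, -0.30485922]), [[0.0, 0.0]], [1.07])
tumbler 1 (array([ 0.56798669, -0.33707083]), [[-0.0, 0.0]], [0.99])
tumbler 1 (array([ 0.57372244, -0.34285491]), [[-0.0, 0.0]], [1.0])
tumbler 2 (array([ 0.57141892, -0.34205949]), [[-0.7, -0.6], [-0.2, 0.7]], [0.99, 1.0])
jar 1 (array([0.38756176, 0.28427399]), [[-0.0, 0.0]], [1.02])
jar 1 (array([0.39176206, 0.2839886 ]), [[-0.0, -0.0]], [0.98])
jar 2 (array([0.38938035, 0.28407825]), [[-0.6, -0.1], [-0.1, 0.7]], [1.03, 0.98])
jar_lid 1 (array([0.54407715, 0.31999855]), [[-0.0, -0.0]], [0.6])
jar_lid 1 (array([0.54557747, 0.31878017]), [[0.0, -0.0]], [1.08])
jar_lid 2 (array([0.54471626, 0.31922175]), [[-0.2, -0.2], [-0.1, 0.2]], [0.6, 1.08])
saucer 1 (array([0.54508207, 0.08508471]), [[-0.0, 0.0]], [1.04])
saucer 1 (array([0.54808393, 0.07845947]), [[-0.0, -0.0]], [1.01])
saucer 2 (array([0.54664628, 0.08026504]), [[-0.3, -0.9], [-0.5, 0.4]], [1.04, 1.01])
coaster 1 (array([ 0.58915152, -0.15106856]), [[0.0, 0.0]], [1.11])
coaster 1 (array([ 0.59458365, -0.15727853]), [[0.0, 0.0]], [1.11])
coaster 2 (array([ 0.5921457 , -0.15609625]), [[-0.6, -0.7], [-0.3, 0.7]], [1.12, 1.11])
clay_pot 1 (array([ 0.72175957, -0.28631623]), [[0.0, 0.0]], [1.05])
clay_pot 1 (array([ 0.7249934 , -0.28762385]), [[-0.0, -0.0]], [1.05])
clay_pot 2 (array([ 0.72358767, -0.28748082]), [[-0.4, -0.2], [-0.0, 0.4]], [1.05, 1.05])
sunscreen 1 (array([0.72260816, 0.30762995]), [[0.0, 0.0]], [1.02])
sunscreen 1 (array([0.72473303, 0.30171771]), [[0.0, 0.0]], [0.96])
sunscreen 2 (array([0.72388819, 0.30386461]), [[-0.1, -0.8], [-0.6, 0.2]], [1.02, 0.96])
```

View pics/crop.png

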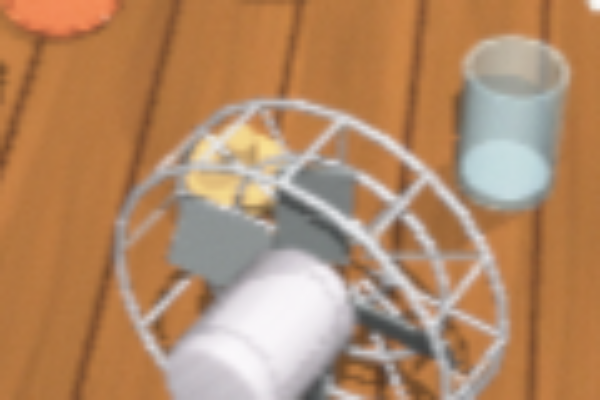

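```bash
cat >> h.py <<'E'
S=np.array([.5466,.0803]);C=np.array([.5921,-.1561]);ROW=-79.2
def st(m=""):
    s=env.read_state();print(m,"t%.1f"%s["clock"],"pos",np.round(s["position"],4),"open %.3f ff %.1f"%(s["opening"],s["finger_force"]),"F",np.round(s["force"],1))
def pick(p,z,yaw,gf,up=.22,hov=.2):
    env.gripper_to(1.0);env.goto([*p,hov],[180,0,yaw]);env.move_straight([*p,z],rate=.12);st("at")
    env.gripper_to(0.0,gf);st("grip");env.move_straight([*p,up],rate=.15);st("up")
def place(p,z,yaw,up=.22,fl=None):
    env.move_straight([*p,up],[180,0,yaw],rate=.2)
    env.move_straight([*p,z+.03],rate=.12)
    print("contact",env.move_straight([*p,z],rate=.03,force_limit=fl));st("down")
    env.gripper_to(1.0);st("rel");env.move_straight([*p,up],rate=.2)
E
python3 - <<'E'
from h import *
env.move_straight([.25,.30,.3],rate=.2);st()
pick((.3894,.2841),.041,ROW,15)
place((S+C)/2,.0415,ROW)
env.goto([.5447,.3192,.2],[180,0,ROW]);st("hover")
s,t=env.grab_frame("side"),env.grab_frame("top")
for fs in([s],[t],[s,t]):print(locate(fs,"jar",(S+C)/2))
cv2.imwrite("pics/top1.png",t["image"])
E
```

```text
t4.6 pos [0.2499 0.3005 0.2996] open 1.001 ff 0.0 F [ 0.4  0.  -0.1]
at t7.1 pos [0.3897 0.2846 0.0416] open 1.001 ff 0.0 F [ 0.3 -0.3 -0.1]
grip t7.7 pos [0.3897 0.2843 0.0412] open 0.693 ff 15.0 F [0.1 0.1 1.4]
up t9.1 pos [0.3889 0.2836 0.219 ] open 0.690 ff 15.0 F [-0.1 -0.2 -1.9]
contact False
down t13.6 pos [ 0.5696 -0.0379  0.0417] open 0.686 ff 15.0 F [ 0.8  0.4 -1.3]
rel t14.4 pos [ 0.5693 -0.0379  0.0415] open 0.998 ff 0.0 F [ 0.3 -0.6  0.4]
hover t16.8 pos [0.545  0.3182 0.2   ] open 0.998 ff 0.0 F [0.  0.2 0.2]
(array([0.55972608, 0.01151712]), [[0.0, 0.0]], [0.32])
(array([ 0.57248132, -0.03976834]), [[0.0, -0.0]], [1.06])
(array([ 0.56740998, -0.02821204]), [[-0.8, -6.4], [-3.3, 1.4]], [0.34, 1.07])
```

View pics/top1.png

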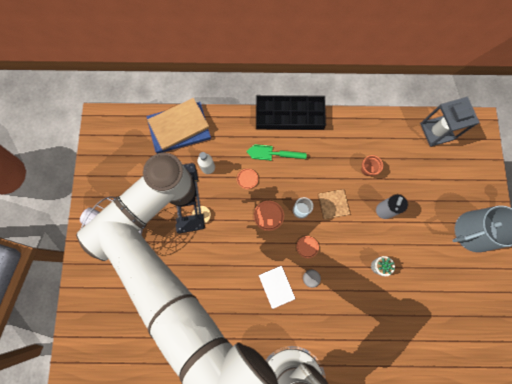

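Run:
```python
from h import *
s=env.read_state();print(s["joint_positions"].round(1),s["joint_torque"].round(1))
print(env.inverse_kinematics([.5447,.3192,.024],[180,0,ROW]))
f=env.grab_frame("side");cv2.imwrite("pics/side1.png",f["image"])
```

```text
[ 45.   23.5  -0.5   0.  -65.9 -34.2] [ -0.  -40.   18.4   4.1  -0.    0. ]
[ 45.03258834  33.76932854 -11.51407865   0.         -44.7165928
 -34.23258834]
```

View pics/side1.png

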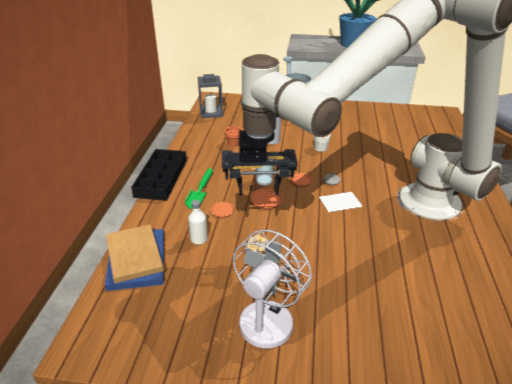

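Run:
```python
from h import *
s,t=env.grab_frame("side"),env.grab_frame("top")
for a,b in(((318,108),(107,235)),((262,65),(165,175))):
    r=least_squares(lambda x:np.r_[proj(s,x[None])[0]-a,proj(t,x[None])[0]-b],[.5,.4,.4]);print(r.x.round(3),r.fun.round(0))
```

```text
[0.413 0.439 0.51 ] [-2. -0. -0.  2.]
[0.54  0.315 0.548] [ 0.  0. -0. -0.]
```

Run:
```python
from h import *
pick((.545,.319),.0245,ROW,12)
env.move_straight([.50,.15,.24],rate=.2)
J=(.5695,-.038)
env.move_straight([*J,.2],[180,0,ROW],rate=.2)
env.move_straight([*J,.125],rate=.12)
st("pre")
s,t=env.grab_frame("side"),env.grab_frame("top")
for fs in([s],[t],[s,t]):print(locate(fs,"jar_lid",J,z=.1005))
i=s["image"][90:240,190:340];cv2.imwrite("pics/c2.png",cv2.resize(i,None,fx=4,fy=4))
```

```text
at t19.3 pos [0.5454 0.3194 0.0253] open 1.003 ff 0.0 F [ 0.3 -0.1 -1.4]
grip t20.4 pos [0.5451 0.319  0.0245] open 0.248 ff 12.0 F [-0.2  0.   0. ]
up t21.8 pos [0.5445 0.3187 0.2188] open 0.247 ff 12.0 F [-0.1  0.2 -1. ]
pre t24.8 pos [ 0.5702 -0.0377  0.1258] open 0.247 ff 12.0 F [-0.3  0.8 -0.7]
(array([ 0.56730987, -0.03646399]), [[-0.0, 0.0]], [1.07])
None
(array([ 0.56730987, -0.03646399]), [[-0.0, 0.0]], [1.07])
```

View pics/c2.png

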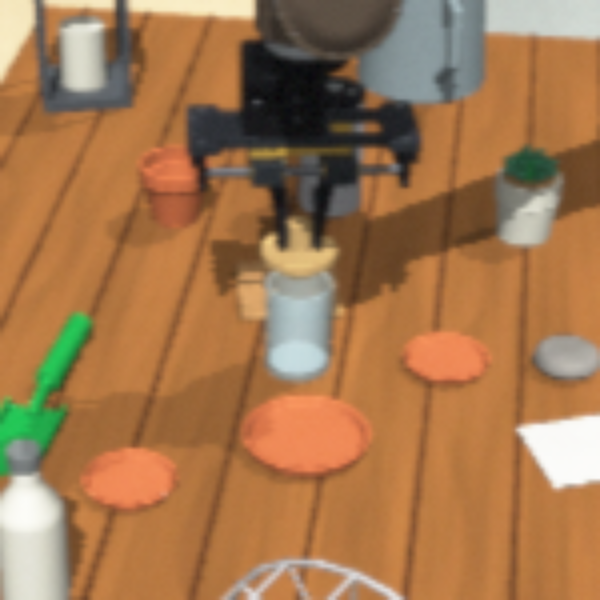

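Run:
```python
from h import *
J=(.5695,-.038)
print(env.move_straight([*J,.098],rate=.025,force_limit=4));st("down")
env.gripper_to(1.0,12);st("rel");env.move_straight([*J,.25],rate=.15)
env.goto([.45,-.25,.25],[180,0,ROW])
env.goto([.373,-.303,.2],[180,0,ROW]);st()
s,t=env.grab_frame("side"),env.grab_frame("top")
print(locate([s],"jar_lid",J,z=.075),locate([t],"jar_lid",J,z=.075))
print(locate([s],"jar",J),locate([t],"jar",J))
print([ (d["score"],d["xyz"].round(3)) if hasattr(d["xyz"],"round") else d for d in env.search_frame(s,"pot")],locate([s],"pot",(.373,-.303)))
i=s["image"][90:240,190:390];cv2.imwrite("pics/c3.png",cv2.resize(i,None,fx=4,fy=4))
```

```text
True
down t26.1 pos [ 0.5693 -0.038   0.0994] open 0.249 ff 12.0 F [-0.1  0.4  3.5]
rel t27.3 pos [ 0.5685 -0.0381  0.0984] open 0.998 ff 0.0 F [-0.1 -0.3  0.4]
 t29.9 pos [ 0.3734 -0.3028  0.1998] open 1.000 ff 0.0 F [-0.   0.   0.3]
None (array([ 0.57041713, -0.03880411]), [[-0.0, 0.0]], [1.07])
(array([ 0.56169594, -0.01389241]), [[0.0, 0.0]], [0.85]) (array([ 0.547499  , -0.02243452]), [[-0.0, 0.0]], [0.19])
[{'xyz': [0.3734, -0.2811, 0.0577], 'score': 0.78}] (array([ 0.3694602 , -0.30450544]), [[0.0, 0.0]], [1.01])
```

View pics/c3.png

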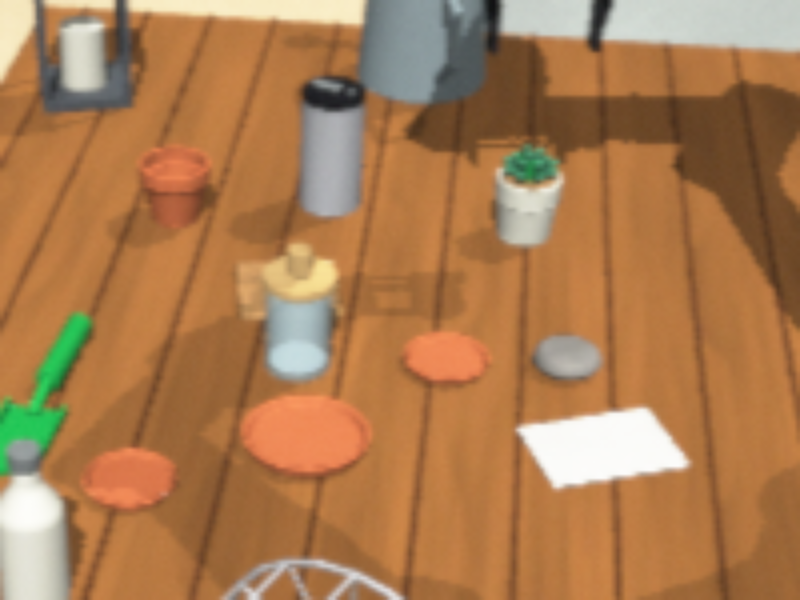

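Run:
```python
from h import *
pick((.372,-.304),.034,ROW,15,up=.24)
place(S,.0395,ROW,up=.24,fl=6)
env.goto([.5,-.2,.3],[180,0,ROW])
pick((.571,-.342),.073,ROW,20,up=.25,hov=.25)
place(C,.0815,ROW,up=.25,fl=6)
env.goto([.35,-.3,.3],[180,0,ROW]);st()
s,t=env.grab_frame("side"),env.grab_frame("top")
for n,f in(("s",s),("t",t)):
    for k,g,z in(("pot",S,.005),("saucer",S,0),("tumbler",C,.008),("coaster",C,0),("clay_pot",(.7236,-.2875),0)):print(n,k,locate([f],k,g,z))
cv2.imwrite("pics/t4.png",t["image"][130:290,180:420].repeat(3,0).repeat(3,1))
cv2.imwrite("pics/s4.png",cv2.resize(s["image"][90:240,190:390],None,fx=4,fy=4))
```

```text
at t32.3 pos [ 0.3725 -0.3042  0.0346] open 0.999 ff 0.0 F [-0.1  0.5 -0.4]
grip t32.9 pos [ 0.3724 -0.3041  0.0342] open 0.732 ff 15.0 F [ 0.5 -0.4  1.9]
up t34.4 pos [ 0.3714 -0.3037  0.239 ] open 0.733 ff 15.0 F [-0.2 -0.2 -1.8]
contact False
down t39.4 pos [0.5468 0.0804 0.0397] open 0.730 ff 15.0 F [-0.5 -0.8 -1.7]
rel t40.1 pos [0.5466 0.0803 0.0395] open 1.001 ff 0.0 F [-0. -0.  0.]
at t44.9 pos [ 0.5715 -0.3422  0.0739] open 0.998 ff 0.0 F [-0.9  0.2  0.7]
grip t45.5 pos [ 0.5717 -0.3421  0.0733] open 0.734 ff 20.0 F [1.3 0.4 0.5]
up t46.8 pos [ 0.5704 -0.3416  0.2485] open 0.736 ff 20.0 F [ 0.3  0.  -4.5]
contact False
down t50.3 pos [ 0.5923 -0.1561  0.0817] open 0.732 ff 20.0 F [-0.5 -0.1 -4. ]
rel t51.0 pos [ 0.5921 -0.1561  0.0815] open 0.998 ff 0.0 F [-0.1  1.1 -0.2]
 t53.1 pos [ 0.3508 -0.2998  0.2996] open 1.001 ff 0.0 F [-0.1 -0.1 -0.2]
s pot (array([0.54517963, 0.08144051]), [[-0.0, 0.0]], [1.07])
s saucer (array([0.5435183 , 0.08781431]), [[-0.0, -0.0]], [0.94])
s tumbler (array([ 0.59433481, -0.18754124]), [[-0.0, -0.0]], [0.81])
s coaster (array([ 0.62277631, -0.13495898]), [[0.0, 0.0]], [0.2])
s clay_pot (array([ 0.72138779, -0.28483666]), [[0.0, 0.0]], [1.01])
t pot (array([0.54742668, 0.07857931]), [[0.0, 0.0]], [1.03])
t saucer (array([0.54964556, 0.07734244]), [[0.0, -0.0]], [1.03])
t tumbler (array([ 0.59469593, -0.15549606]), [[0.0, -0.0]], [1.07])
t coaster (array([ 0.58617313, -0.15099729]), [[-0.0, 0.0]], [0.87])
t clay_pot None
```

View pics/s4.png

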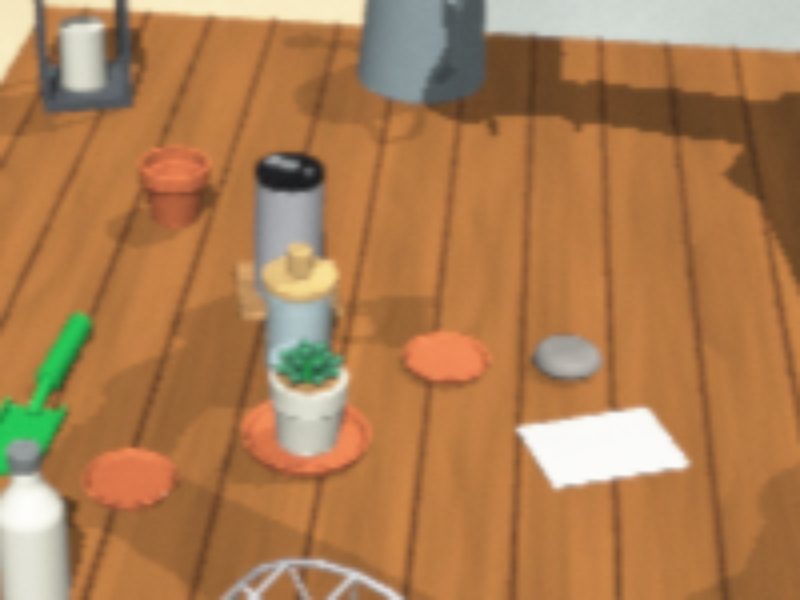

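View pics/t4.png

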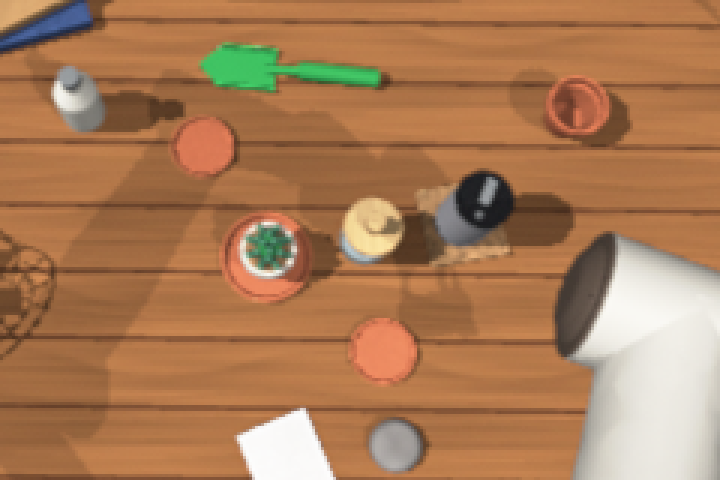

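```bash
python3 -c "
from workcell import env
print(env.close_job())"
```

```text
the job is handed in; nothing more can be done
None
```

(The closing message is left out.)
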